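# Clamp a board in the test jig and hold the test pen on its round land

## Robot

A 7-joint arm with a two-finger parallel gripper is mounted at the origin on the work surface. World frame = base frame: x ahead of the robot, y to its left, z up, the work surface at z = 0. Lengths are in m, angles in rad, forces in N, time in s.
With the tool pointing down it reaches from about 0.425 to 0.825 m from the base axis. Payload 3.6 kg.
Tool frame: the origin (TCP) lies on the centre line of the jaws, within the pads' length; the fingertips stand 11 mm ahead of it and the grasp point (between the pads) lies 8 mm behind it; z points along the fingers, y is the line along which they close (so a half turn about z gives the same grasp; the last joint's range is limited). The gripper opens to 93 mm and grips with 3 to 60 N. Pads are 15 mm wide; open, the fingers measure 128 mm over their backs; the gripper's body (75 mm by 188 mm) begins 65 mm behind the grasp point.
Start: joints at [-1.159, 0.615, -0.013, 1.423, 0.008, 1.103, -0.04], TCP at [0.276, 0.589, 0.23] pointing down, gripper open.
Joint ranges: [-3.12, 3.12], [-0.3, 2.06], [-1.34, 1.32], [0.26, 2.42], [-1.36, 4.5], [0.01, 1.98], [-2.84, 2.84]. Speed limits (rad/s): [2.79, 2.79, 3.14, 3.14, 3.14, 3.14, 3.14].

## Interface

Orientations are given as a unit quaternion [w, x, y, z].
In Python, from station import env, cams, workorder gives the robot as it stands. The module is installed in compiled form; this text tells all that it offers.
- The arm moves only by the tool play_rows, never from a script. Its argument "plan" is a list of rows, each a list of 3 entries, a list of its own where there are three numbers: the shift along the tool's x, y, z as a fraction of full scale, then the turn, a rotation vector about the tool's x, y, z as a fraction of full scale, then the opening, from 0 (shut) to 1 (fully open). A call has 1 to 12 rows; each row shifts and turns the commanded pose from where the row before left it, along the tool's axes as they then stand; what a row does not reach is not made up. Full scale, the value 1, is 25 mm for a shift and 10 degrees for a turn. A row lasts 1/8 s, in which the tool goes at most 62.5 mm and 10.7 degrees, less where a joint would pass 70% of its speed; a pose out of reach is approached as far as the arm can. A call with a number of a shift or a turn outside -1 to 1 is refused whole. A call with a gripper value outside its range is refused whole. The fingers move at their own pace and stop on an object; "grip_force" is the grip in N (left out, the last holds). Time passes only in rows, so rows that do not move let the fingers close. It gives the time, the measured TCP pose, the force, the opening and the grip force at its end, in the units of the state.
- env.observe(): the state, without advancing time (a new reading comes with each control period).
- cams.read_camera(name): name is "scene" or "top" or "wrist"; returns (picture, depth): 384x512x3 uint8, red, green, blue; 384x512 float32, m along the optical axis (not along the pixel's ray), 0 where there is no reading.
- cams.camera_info(name): a dict with "mtx" (3x3 intrinsics, pixels), "D" ([k1, k2, p1, p2, k3] as OpenCV has them; the pictures are not rectified), "world_from_camera" (4x4, takes a point from camera to world coordinates). Camera axes: x right, y up, looking along -z (the intrinsics and any distortion apply to the point x, -y, -z); pixel columns grow to the right and rows downward; lengths in m; the calibration is good to about 2 mm. A picture is of the moment at which its call begins: read the wrist's pose just before it. camera_info takes no time and is no camera call; for the wrist camera it gives the pose at the moment of the call.
- workorder.hand_in(): hands the job in; it is judged then, once.
The state is a dict: "clock": time; "joint_pos": joint angles; "joint_velocities": joint speeds; "joint_efforts": joint torques, N m; "position": TCP position; "tcp_rot": TCP orientation; "force": force on the tool from outside, world axes, zero at the start; "moment": the same for the moment, N m; "opening": finger opening in m; "grip_force": force on a finger pad.
Only numpy, scipy, OpenCV 4.12 (cv2) and the standard library are available. Lean on these libraries where they do the work, as an engineer would, in place of code of your own. Each camera call takes 0.05 s, during which the arm holds its last target. There are 200 camera calls.

## Task

Close the toggle clamp on the test jig by pushing its handle fully down, so that the board is held. Then take the cordless test pen out of the tool stand and put its sprung tip on the large round land of the board, with the pen square to the board and pressed lightly, so that the sprung tip is about halfway in. Finish while still holding the pen there: do not let go, and leave the board seated in its nest and the other things on the bench where they are.

Things in the scene. Friction and masses are not known exactly. Their poses are not given: they have to be found in the camera images.
- jig: Test jig, fixed: grey housing 316 mm wide (y), 190 deep, topped by an aluminium nest plate (326 x 204 x 10 mm) sloping 15 deg (0.262 rad), low edge towards the robot. Origin: centre of its underside on the bench; z vertical, x level, towards the high edge, y left. Plate top 75 mm above the bench over the origin (front 49, back 101). Left: the board between 6 mm high locators; right: toggle clamp.
- clamp_handle (a joint): Toggle clamp's handle angle, rad: 0 = fully down (closed), parallel to the nest plate and pointing to the jig's -y; grows as it is raised about an axis along the plate's up-slope direction; stop at 1.05. Starts at 0.6 to 0.95. Stiff, stays where left: 0.4 N m, up to 0.6 for the last degrees (5 to 8 N on the sleeve).
- clamp_pivot (a point): Point on the axis of the handle's hinge, mid-width, 24 mm above the nest plate; fixed to the jig. 22 mm to its +y hinges the clamp's bar (60 mm long, rubber foot at its end), which points to +y over the board's right edge; it is linked to the handle, stands 1.2 times as steep and comes down with it.
- clamp_grip (a point): Centre line of the handle's black round sleeve (14 mm thick), 80 mm from the pivot; moves with the handle. The handle is straight and ends 110 mm from the pivot; the sleeve is its last 75 mm.
- board: Dark green power board 130 x 100 x 2 mm, 0.14 kg, lying loose in the jig's nest at the plate's 15 degree slope. Origin: centre of its underside; z is its normal (leans towards the robot), x points up the slope, y to the left. Parts on it stand up to 20 mm high; none within 20 mm of the round land.
- round_land (a point): Centre, on the board's top face, of the large round tinned test land, 12 mm in diameter in a thin white printed ring (15 mm), in the board's low left quarter (26 mm down-slope and 36 mm left of the board's centre). A square land of 12 mm lies 28 mm to its right: not that one.
- stand: Grey plastic tool stand, fixed: block 60 (x) x 142 (y) x 80 mm high with three upright holes in a row along its y, 46 mm apart. Origin: centre of its underside. It holds the test pen and two black round screwdrivers, in any order.
- pen: Cordless test pen, 0.05 to 0.12 kg, upright in a hole of the stand. Origin: end of the sprung tip when out; z up the pen. Brass tip 4 mm thick up to 14 mm, round black nose (13 mm thick) to 70 mm, grey rectangular body from 70 to 160 mm, 20 mm (pen's x) by 24 mm (y), a dark display on its -x face. The body's foot rests on the stand's top: lift 70 mm to free it.
- pen_grip (a point): Centre of the pen's grey body, 115 mm above the tip's end: a good place to grip, across the 20 mm (pen's x, roughly the stand's x; neighbours stand 46 mm away along the row).
- tip_end (a point): The very end of the sprung tip; moves with the tip.
- pen_tip (a joint): How far the sprung tip is pushed into the pen, m: 0 = fully out, 0.008 = bottomed. Spring: 0.6 N to start it moving, 1.4 N halfway (0.004), 2.2 N bottomed.
- driver_thick: Screwdriver parked in the stand, black round handle 26 mm thick, top 153 mm above the bench; origin 70 mm below the stand's top. Leave alone.
- driver_thin: Smaller screwdriver in the stand, black round handle 20 mm thick, top 141 mm above the bench; origin as the other's. Leave alone.
- spool: Bare steel spool 60 mm across, 44 mm high, on the bench; origin centre of underside. Leave alone.
- meter: Black multimeter lying on its back, 150 x 76 x 44 mm high over its dial; origin centre of underside. Leave alone.
Not all that is in view belongs to the job. What is shaped like the pen but green is not meant.

How it is judged:
On the way, in this order (a step that is already met when the one before it is completed fails the run):
1. the clamp's handle is fully down (within 0.08 rad) while the pen is still in the stand (value of joint clamp_handle below 0.08 rad and distance of pen from where it was at the start of the episode below 0.01 m), for 0.3 s.
2. the pen is held in the gripper, lifted clear of the stand (contact force between the fingers and pen above 0.5 N and contact force between pen and stand below 0.05 N and height (world z) of tip_end above 0.085 m), for 0.1 s.
At the end, for the whole second after the job is handed in: Pen held by the fingers alone, at rest: tip end within 5 mm of the round land's centre, pushed in 2 to 6.5 mm, 0.5 to 3.5 N on the board, pen within 0.12 rad of square to it, touching neither jig nor stand; clamp within 0.08 rad of closed; board within 4 mm of its start, not touched by the arm (value of joint clamp_handle below 0.08 rad and value of joint pen_tip between 0.002 and 0.0065 m and distance between tip_end and round_land below 0.005 m and contact force between pen and board between 0.5 and 3.5 N and angle between the z axis of pen and the z axis of board, either way round below 0.12 rad and contact force between the fingers and pen above 0.5 N and contact force between pen and jig below 0.05 N and contact force between pen and stand below 0.05 N and contact force between the arm and board below 0.05 N and linear speed of pen below 0.01 m/s and distance of board from where it was at the start of the episode below 0.004 m); the arm keeps its last pose, push and grip.
It fails at once if the pen is pressed hard on the board (over 6 N) (contact force between pen and board above 6 N).
It fails at once if another thing on the bench is moved more than 20 mm (distance of any of driver_thick, driver_thin, spool, meter from where it was at the start of the episode above 0.02 m).
It also fails if it takes over 61 s, if anything falls off the work surface, if the arm or the gripper's body presses on something with over 40 N, if the wrist force passes 120 N, or if a joint passes its speed limit or range.

## Working session

There is one attempt and no reset: what is moved stays moved. The work goes in short steps, Python scripts to look and compute and a tool call to move; the robot and the scene stay as the last step left them, time stands still between calls to the robot, and variables do not carry over. Pictures are saved under pics/ and viewed, at most 10 in all, crops included, and the job is handed in when it is done.

Besides the shell and the picture viewer there is one more tool, called after "Call:" by a JSON object that holds its "fn" and its "kwargs". play_rows: Moves the arm, as the interface text tells. Shift numbers are shares of 25 mm and turn numbers shares of 10 degrees, none past 1 either way. Its arguments: {"type":"object","properties":{"plan":{"type":"array","items":{"type":"array"}},"grip_force":{"type":"number"}},"required":["plan"]}

```bash
mkdir -p pics
cat > h.py <<'E'
import numpy as np, cv2
from station import env, cams, workorder
from scipy.spatial.transform import Rotation as R
def grab(n):
    i=cams.camera_info(n); p,d=cams.read_camera(n); return p,d,i
def cloud(d,i):
    h,w=d.shape; u,v=np.meshgrid(np.arange(w),np.arange(h))
    q=cv2.undistortPoints(np.stack([u,v],-1).reshape(-1,1,2).astype(np.float64),np.array(i['mtx']),np.array(i['D'])).reshape(h,w,2)
    P=np.stack([q[...,0]*d,-q[...,1]*d,-d,np.ones_like(d)],-1)
    W=P@np.array(i['world_from_camera']).T
    W=W[...,:3].copy(); W[d==0]=np.nan; return W
def save(n,tag):
    p,d,i=grab(n); np.savez(f'pics/{tag}.npz',p=p,W=cloud(d,i)); cv2.imwrite(f'pics/{tag}.png',p[...,::-1]); return p,cloud(d,i)
E
python3 - <<'E'
from h import *
a,_=save('scene','s0'); b,_=save('top','t0')
cv2.imwrite('pics/both.png',cv2.resize(np.vstack([a,b]),None,fx=.78,fy=.78)[...,::-1])
print(cams.camera_info('scene')['world_from_camera'],cams.camera_info('top')['world_from_camera'],env.observe())
E
```

```text
[[-0.73471435 -0.35715126  0.57674761  1.10031796]
 [ 0.67832097 -0.39766931  0.61785094  0.65769427]
 [ 0.00868858  0.84516395  0.53443654  0.61036217]
 [ 0.          0.          0.          1.        ]] [[-1.40146844e-03  9.90190645e-01 -1.39715863e-01  4.11390634e-01]
 [-9.99998369e-01 -1.54691639e-03 -9.32435237e-04  7.47356536e-02]
 [-1.13941741e-03  1.39714328e-01  9.90191198e-01  1.10469712e+00]
 [ 0.00000000e+00  0.00000000e+00  0.00000000e+00  1.00000000e+00]] {'clock': 0.1, 'joint_pos': array([-1.15948339,  0.61579066, -0.01259113,  1.4247161 ,  0.00808234,
        1.10338568, -0.04038706]), 'joint_velocities': array([ 0.00135267, -0.00163611,  0.00115197, -0.0037978 ,  0.0008597 ,
       -0.00175444, -0.00173695]), 'joint_efforts': array([ 6.87736083e-04, -4.60041189e+01,  2.09832494e-01, -1.66244441e+01,
       -6.11658138e-02,  1.69630459e-02,  1.09365562e-04]), 'position': array([0.27528523, 0.58808388, 0.22862518]), 'tcp_rot': array([-2.31816947e-04,  2.17138002e-01,  9.76140268e-01, -1.10082920e-03]), 'force': array([-0.12726392,  0.04460099, -0.39005714]), 'moment': array([-0.00205398,  0.02898992, -0.01807016]), 'grip_force': 0.0, 'opening': 0.09324084630380092}
```

View pics/both.png

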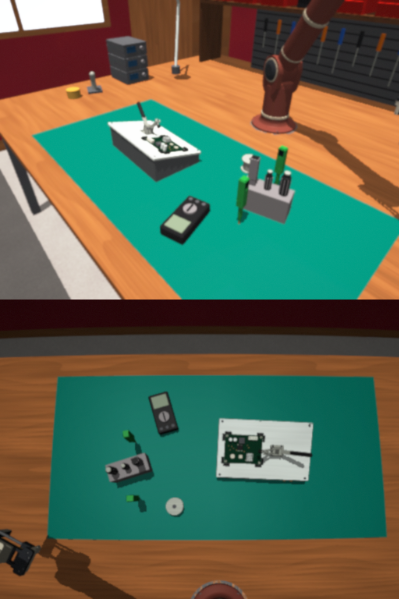

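The overview shows the jig right of centre in the top view (about 340,193 full-res). The stand is at (164,215), with green decoys at (163,175) and (170,256) outside it. The spool is at (224,265) and the meter at (209,145).

Run:
```python
from h import *
a=np.load('pics/s0.npz');b=np.load('pics/t0.npz')
c1=cv2.resize(b['p'][140:250,270:410],(560,440)); c2=cv2.resize(a['p'][180:300,290:390],(400,480))
c3=cv2.resize(b['p'][150:270,120:240],(400,400))
im=np.zeros((600,800,3),np.uint8)
im[:300,:400]=cv2.resize(b['p'][145:245,272:405],(400,300),interpolation=3)
im[:300,400:]=cv2.resize(b['p'][160:260,110:243],(400,300),interpolation=3)
im[300:,:400]=cv2.resize(a['p'][120:220,130:263],(400,300),interpolation=3)
im[300:,400:]=cv2.resize(a['p'][185:285,280:413],(400,300),interpolation=3)
cv2.imwrite('pics/c1.png',im[...,::-1])
W=b['W']
# stand: highest points by region
m=(W[...,2]>.07)&(W[...,2]<.09)
r=np.zeros_like(m); r[190:245,120:205]=1
q=W[m&r]; print('stand top',len(q),q.mean(0)); 
rect=cv2.minAreaRect((q[:,:2]*1000).astype(np.float32)); print(rect)
r[:]=0; r[160:265,120:210]=1
for lo,hi in((.1,.147),(.147,.158),(.158,.25)):
    k=(W[...,2]>lo)&(W[...,2]<hi)&r
    n,l,s,c=cv2.connectedComponentsWithStats(k.astype(np.uint8))
    for j in range(1,n):
        if s[j,4]>4: z=W[l==j]; print(lo,s[j],np.median(z,0).round(4),z[:,2].max().round(4),b['p'][l==j].mean(0).round())
# jig plate fit
r[:]=0; r[150:235,270:405]=1
k=r&(W[...,2]>.045)&(W[...,2]<.105)&(b['p'].min(-1)>150)
q=W[k]
for _ in range(4):
    A=np.c_[q[:,:2],np.ones(len(q))]; co=np.linalg.lstsq(A,q[:,2],rcond=None)[0]; e=q[:,2]-A@co; q=q[abs(e)<max(.0025,2*e.std())]
print('plane',co,e.std(),np.arctan(np.hypot(*co[:2])),cv2.minAreaRect((q[:,:2]*1000).astype(np.float32)))
A=W[...,0]*co[0]+W[...,1]*co[1]+co[2]; 
h=r&(W[...,2]-A>.045)&(b['p'].max(-1)<90); q=W[h]; print('sleeve',len(q)); 
if len(q): o=np.argsort(q[:,1]); print(q[o][::max(1,len(q)//10)].round(4))
```

```text
stand top 860 [0.50368349 0.31397275 0.08016694]
((506.420166015625, 318.1168518066406), (61.00345230102539, 144.34136962890625), 17.679468154907227)
0.1 [160 170  11  12  60] [0.5957 0.2982 0.1221] 0.1461 [ 9. 45. 24.]
0.1 [173 202  11  12  44] [0.5151 0.2646 0.125 ] 0.1451 [41. 40. 41.]
0.1 [155 209  11   9  72] [0.5049 0.314  0.1287] 0.1437 [76. 77. 73.]
0.1 [137 213  12  12  80] [0.489  0.3539 0.1332] 0.1458 [37. 38. 37.]
0.1 [172 251   5   8  29] [0.3997 0.2762 0.124 ] 0.1466 [ 9. 46. 25.]
0.147 [163 169   4   9  14] [0.5995 0.2972 0.1526] 0.1578 [13. 55. 24.]
0.147 [171 210   5   2   5] [0.5087 0.2761 0.1537] 0.1559 [41. 41. 41.]
0.147 [136 214   7   8  42] [0.4931 0.3606 0.1525] 0.1564 [126. 131. 121.]
0.147 [171 251   2   4   5] [0.407  0.2766 0.1546] 0.1571 [18. 70. 37.]
0.158 [157 168   9  10  67] [0.6047 0.3066 0.1607] 0.1662 [ 41. 127.  63.]
0.158 [167 200  13  11  91] [0.5206 0.2717 0.1714] 0.1759 [61. 61. 61.]
0.158 [162 251  10   8  72] [0.401  0.2872 0.1614] 0.1647 [ 44. 135.  67.]
plane [ 0.26841021 -0.01184733 -0.07915163] 0.0015832884434173 0.26247323250466736 ((566.02783203125, -156.5217742919922), (323.56353759765625, 194.64013671875), 87.26129150390625)
sleeve 144
[[ 0.5358 -0.2892  0.1648]
 [ 0.5404 -0.2807  0.1678]
 [ 0.5342 -0.2738  0.1582]
 [ 0.542  -0.2673  0.1561]
 [ 0.5386 -0.2609  0.1443]
 [ 0.5409 -0.2553  0.1461]
 [ 0.5498 -0.2482  0.1375]
 [ 0.5429 -0.2421  0.1315]
 [ 0.5482 -0.2348  0.1305]
 [ 0.554  -0.132   0.1274]
 [ 0.5522 -0.1253  0.122 ]]
```

View pics/c1.png

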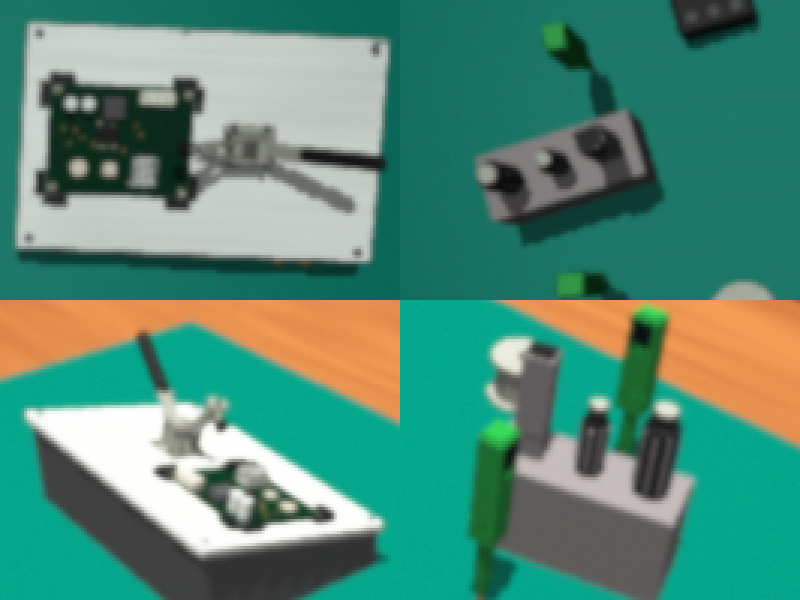

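Candidates in the stand (top view) are the black round drivers at (140,217) and (160,213) and the grey rectangular one at (173,205). The grey one tops out at z = 0.171, which is the pen's height (80 + 90 mm), and the crop shows it square and grey, so it is the pen. The two green ones stand outside the block. The handle is raised, with its sleeve to the jig's -y. Next I fit the handle and work out the moves.

```bash
cat >> h.py <<'E'
co=np.array([0.26841,-0.011847,-0.07915])
n=np.array([-co[0],-co[1],1]); n/=np.linalg.norm(n)
yaw=np.deg2rad(-2.65); xj=np.array([np.cos(yaw),np.sin(yaw),0]); yj=np.array([-np.sin(yaw),np.cos(yaw),0])
xu=np.cross(yj,n); xu/=np.linalg.norm(xu); yj=np.cross(n,xu)
O=np.array([.566,-.1565,0]); O[2]=co[:2]@O[:2]+co[2]
PF=np.c_[xu,yj,n]           # plate frame axes (x up-slope, y left, z normal)
topl=lambda W:(W-O)@PF
tow=lambda p:O+PF@np.asarray(p)
RA=np.c_[-yj,xu,-n]; RA[:,0]=np.cross(RA[:,1],RA[:,2])
def rel(p,Rt,verb=1):
    s=env.observe(); Rc=R.from_quat(np.roll(s['tcp_rot'],-1)).as_matrix()
    t=R.from_matrix(Rc.T@Rt).as_rotvec(degrees=True)/10
    d=(np.asarray(p)-s['position'])
    print('turn first',t.round(2),'then shift in new frame',(Rt.T@d/.025).round(2),'| shift in current frame',(Rc.T@d/.025).round(2),'pos',s['position'].round(4),'F',s['force'].round(1),'t',s['clock'],'open',round(s['opening'],4),s['grip_force'])
E
python3 - <<'E'
from h import *
for t in('s0','t0'):
    b=np.load(f'pics/{t}.npz');W=b['W'];q=topl(W); 
    k=(abs(q[...,0])<.05)&(q[...,1]<-.07)&(q[...,1]>-.2)&(q[...,2]>.035)&(q[...,2]<.15)&(b['p'].max(-1)<100)
    z=q[k]; print(t,len(z))
    o=np.argsort(z[:,1]); print(z[o][::max(1,len(z)//8)].round(4)); f=np.polyfit(z[:,1],z[:,2],1); print('angle',np.arctan(-f[0]),'y at h24',(.024-f[1])/f[0])
    k=(abs(q[...,0])<.05)&(q[...,1]<-.01)&(q[...,1]>-.1)&(q[...,2]>.02)&(q[...,2]<.06)&(b['p'].min(-1)>60); z=q[k]; print('clamp body',len(z),z.mean(0),z.min(0),z.max(0))
print(RA)
rel([.46,.2,.26],RA)
E
```

```text
s0 70
[[ 0.0003 -0.1263  0.0891]
 [ 0.0015 -0.1182  0.0885]
 [ 0.0046 -0.1119  0.0842]
 [-0.0003 -0.1072  0.0795]
 [-0.0018 -0.1019  0.0717]
 [-0.0014 -0.0946  0.0679]
 [ 0.004  -0.0902  0.0631]
 [ 0.0063 -0.0844  0.0557]
 [-0.0005 -0.0789  0.0575]]
angle 0.6497122825899486 y at h24 -0.03784301315139065
clamp body 127 [ 0.00162952 -0.04482367  0.03356009] [-0.01379986 -0.0804888   0.02049454] [ 0.01303808 -0.01007663  0.05601   ]
t0 125
[[ 0.0002 -0.1339  0.0934]
 [ 0.0002 -0.1251  0.0966]
 [-0.0012 -0.1181  0.0883]
 [ 0.0005 -0.1117  0.0843]
 [ 0.0022 -0.1053  0.0801]
 [-0.0043 -0.0985  0.0712]
 [-0.0059 -0.0915  0.0611]
 [-0.0017 -0.0849  0.0561]
 [ 0.0005 -0.0771  0.0553]]
angle 0.6613756329606668 y at h24 -0.03813492499009584
clamp body 184 [ 0.00124578 -0.04775856  0.03518454] [-0.01270747 -0.09618435  0.02168151] [ 0.01410461 -0.01032769  0.05984691]
[[ 4.60906651e-02  9.64718635e-01  2.59217295e-01]
 [ 9.98937116e-01 -4.46512623e-02 -1.14412551e-02]
 [ 5.36787392e-04  2.59469112e-01 -9.65751258e-01]]
turn first [-1.34 -0.88  6.72] then shift in new frame [-15.17   8.15   0.88] | shift in current frame [-13.27 -10.93  -1.23] pos [0.2753 0.5881 0.2286] F [-0.1  0.  -0.4] t 0.1 open 0.0932 0.0
```

Call:
{"fn": "play_rows", "kwargs": {"plan": [[[0,0,0],[-0.19,-0.13,0.96],0.5],[[0,0,0],[-0.19,-0.13,0.96],0],[[0,0,0],[-0.19,-0.13,0.96],0],[[0,0,0],[-0.19,-0.13,0.96],0],[[0,0,0],[-0.19,-0.13,0.96],0],[[0,0,0],[-0.19,-0.13,0.96],0],[[0,0,0],[-0.19,-0.13,0.96],0],[[-0.8,0.8,0],[0,0,0],0],[[-0.8,0.8,0],[0,0,0],0],[[-0.8,0.8,0],[0,0,0],0],[[-0.8,0.8,0],[0,0,0],0],[[-0.8,0.8,0],[0,0,0],0]]}}

```text
clock: 1.6
position: [0.3701, 0.4807, 0.2571]
tcp_rot: [0.097, 0.718, 0.683, 0.09]
force: [0.5, -0.1, 0.3]
opening: 0.0009
grip_force: 0.0
```

Run:
```python
from h import *
rel([.46,.2,.26],RA)
print(tow([0,-.122,.15])); rel(tow([0,-.122,.15]),RA)
```

```text
turn first [ 0.02  0.02 -0.02] then shift in new frame [-11.05   4.     0.95] | shift in current frame [-11.03   4.03   1.01] pos [0.3701 0.4807 0.2571] F [ 0.5 -0.1  0.3] t 1.6 open 0.0009 0.0
[ 0.52149434 -0.27665414  0.21942132]
turn first [ 0.02  0.02 -0.02] then shift in new frame [-29.98   6.8    3.37] | shift in current frame [-29.95   6.89   3.52] pos [0.3701 0.4807 0.2571] F [ 0.5 -0.1  0.3] t 1.6 open 0.0009 0.0
```

Call:
{"fn": "play_rows", "kwargs": {"plan": [[[-1,0.6,0],[0,0,0],0],[[-1,0.6,0],[0,0,0],0],[[-1,0.6,0],[0,0,0],0],[[-1,0.6,0],[0,0,0],0],[[-1,0.6,0],[0,0,0],0],[[-1,0.6,0],[0,0,0],0],[[-1,0.6,0],[0,0,0],0],[[-1,0.6,0],[0,0,0],0],[[-1,0.6,0],[0,0,0],0],[[-1,0.6,0],[0,0,0],0],[[-1,0.6,0],[0,0,0],0],[[-1,0.2,0],[0,0,0],0]]}}

```text
clock: 3.1
position: [0.5178, 0.1723, 0.3024]
tcp_rot: [0.097, 0.719, 0.683, 0.091]
force: [0.1, 0.2, -1.1]
opening: 0.0005
grip_force: 0.0
```

Call:
{"fn": "play_rows", "kwargs": {"plan": [[[-1,0,0],[0,0,0],0],[[-1,0,0],[0,0,0],0],[[-1,0,0],[0,0,0],0],[[-1,0,0],[0,0,0],0],[[-1,0,0],[0,0,0],0],[[-1,0,0],[0,0,0],0],[[-1,0,0],[0,0,0],0],[[-1,0,0],[0,0,0],0],[[-1,0,0],[0,0,0],0],[[-1,0,0],[0,0,0],0],[[-1,0,0],[0,0,0],0],[[-1,0,0],[0,0,0],0]]}}

```text
clock: 4.6
position: [0.5007, -0.1263, 0.3029]
tcp_rot: [0.097, 0.718, 0.683, 0.09]
force: [-0.3, -0.0, -0.2]
opening: 0.0005
grip_force: 0.0
```

Run:
```python
from h import *
rel(tow([0,-.122,.15]),RA)
```

```text
turn first [ 0.02  0.03 -0.02] then shift in new frame [-5.97  0.2   3.51] | shift in current frame [-5.95  0.21  3.54] pos [ 0.5007 -0.1263  0.3029] F [-0.3 -0.  -0.2] t 4.6 open 0.0005 0.0
```

Call:
{"fn": "play_rows", "kwargs": {"plan": [[[-1,0.03,0.5],[0,0,0],0],[[-1,0.03,0.5],[0,0,0],0],[[-1,0.03,0.5],[0,0,0],0],[[-1,0.03,0.5],[0,0,0],0],[[-1,0.03,0.5],[0,0,0],0],[[-1,0.05,1],[0,0,0],0],[[0,0,0.5],[0,0,0],0],[[0,0,0.5],[0,0,0],0],[[0,0,0.5],[0,0,0],0],[[0,0,0.4],[0,0,0],0],[[0,0,0.4],[0,0,0],0],[[0,0,0.4],[0,0,0],0]]}}

```text
clock: 6.1
position: [0.5421, -0.2765, 0.1555]
tcp_rot: [0.099, 0.717, 0.684, 0.09]
force: [-1.7, -1.3, 6.3]
opening: 0.0005
grip_force: 2.3
```

Run:
```python
from h import *
rel(tow([0,-.122,.038]),RA); print(topl(env.observe()['position']))
```

```text
turn first [ 0.04  0.04 -0.  ] then shift in new frame [-0.04 -0.13  1.8 ] | shift in current frame [-0.03 -0.14  1.8 ] pos [ 0.5421 -0.2765  0.1555] F [-1.7 -1.3  6.3] t 6.1 open 0.0005 2.2595009207725525
[ 0.00324248 -0.12093688  0.08292276]
```

Call:
{"fn": "play_rows", "kwargs": {"plan": [[[0,-0.04,0.35],[0,0,0],0],[[0,-0.04,0.35],[0,0,0],0],[[0,-0.04,0.35],[0,0,0],0],[[0,0,0.3],[0,0,0],0],[[0,0,0.2],[0,0,0],0],[[0,0,0.1],[0,0,0],0],[[0,0,0],[0,0,0],0]]}}

```text
clock: 6.98
position: [0.55, -0.2795, 0.1161]
tcp_rot: [0.101, 0.718, 0.683, 0.09]
force: [-2.9, -3.5, 8.7]
opening: 0.0006
grip_force: 4.0
```

Run:
```python
from h import *
rel(tow([0,-.122,.038]),RA); print(topl(env.observe()['position']))
```

```text
turn first [ 0.05  0.06 -0.01] then shift in new frame [ 0.06 -0.03  0.19] | shift in current frame [ 0.07 -0.04  0.19] pos [ 0.55   -0.2795  0.1161] F [-2.9 -3.5  8.7] t 6.975 open 0.0006 4.015429280698299
[ 0.00084543 -0.12362459  0.04276158]
```

Call:
{"fn": "play_rows", "kwargs": {"plan": [[[0,0,0.1],[0,0,0],0],[[0,0,0.1],[0,0,0],0],[[0,0,0.05],[0,0,0],0],[[0,0,0],[0,0,0],0]]}}

```text
clock: 7.48
position: [0.5504, -0.2798, 0.1151]
tcp_rot: [0.101, 0.718, 0.683, 0.091]
force: [-17.8, 2.6, 39.2]
opening: 0.0004
grip_force: 21.5
```

Call:
{"fn": "play_rows", "kwargs": {"plan": [[[0,0,0.1],[0,0,0],0],[[0,0,0.1],[0,0,0],0],[[0,0,0],[0,0,0],0]]}}

```text
clock: 7.85
position: [0.5507, -0.2799, 0.1144]
tcp_rot: [0.101, 0.718, 0.683, 0.093]
force: [-29.3, 7.9, 65.5]
opening: 0.0007
grip_force: 35.4
```

Run:
```python
from h import *
print(topl(env.observe()['position']))
p,W=save('top','t1');p2,W2=save('scene','s1')
for p,W in((p,W),(p2,W2)):
    q=topl(W); k=(abs(q[...,0])<.03)&(q[...,1]<-.138)&(q[...,1]>-.17)&(q[...,2]>.012)&(q[...,2]<.1); z=q[k]; print(len(z),z[np.argsort(z[:,1])][::max(1,len(z)//6)].round(4))
im=np.hstack([cv2.resize(p[145:245,272:405],(400,300)),cv2.resize(p2[120:220,130:263],(400,300))])
im=np.vstack([im,np.hstack([cv2.resize(cams.read_camera('wrist')[0],(400,300)),np.zeros((300,400,3),np.uint8)])])
cv2.imwrite('pics/c2.png',im[...,::-1])
```

```text
[ 0.00109565 -0.12397394  0.04091698]
0 []
10 [[ 0.0028 -0.1531  0.0186]
 [ 0.0011 -0.1523  0.0288]
 [ 0.0047 -0.1508  0.0227]
 [ 0.0054 -0.1505  0.0262]
 [ 0.0035 -0.147   0.024 ]
 [ 0.0054 -0.1447  0.0282]
 [ 0.0055 -0.1431  0.0222]
 [ 0.003  -0.1428  0.0288]
 [ 0.0047 -0.1393  0.0268]
 [ 0.0044 -0.1391  0.0236]]
```

View pics/c2.png

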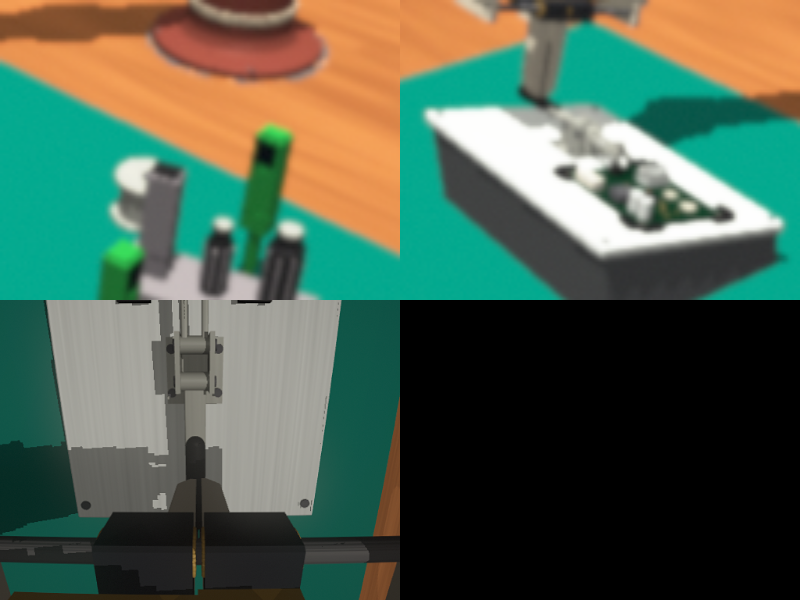

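The handle lies flat along the plate (wrist picture 195,460; its end at 153 mm left-of-plate-centre in the fit) and the force rose hard at the stop, so the clamp is closed. I'll retract and go to the pen.

Call:
{"fn": "play_rows", "kwargs": {"plan": [[[0,0,-0.3],[0,0,0],0],[[0,0,-1],[0,0,0],0],[[0,0,-1],[0,0,0],0],[[0,0,-1],[0,0,0],0],[[0,0,-1],[0,0,0],0],[[0,0,-1],[0,0,0],0],[[0,0,-1],[0,0,0],0],[[0.5,0,-1],[0,0,0],0]]}}

```text
clock: 9.0
position: [0.5041, -0.2604, 0.2793]
tcp_rot: [0.096, 0.717, 0.684, 0.09]
force: [0.7, -0.1, -0.0]
opening: 0.0004
grip_force: 0.0
```

```bash
cat >> h.py <<'E'
def RP(deg):
    a=np.deg2rad(deg); c,s=np.cos(a),np.sin(a); return np.array([[-s,c,0],[c,s,0],[0,0,-1.]])
E
python3 - <<'E'
from h import *
rel([.52,.25,.27],RP(17.5))
p,W=save('scene','s2'); q=topl(W); k=(abs(q[...,0])<.03)&(q[...,1]<-.08)&(q[...,1]>-.17)&(q[...,2]>.015)&(q[...,2]<.1)&(p.max(-1)<100); z=q[k]; print(len(z),z[np.argsort(z[:,1])][::max(1,len(z)//9)].round(4))
E
```

```text
turn first [ 1.5   0.28 -2.01] then shift in new frame [19.28  6.74  0.37] | shift in current frame [20.42 -0.42  0.22] pos [ 0.5041 -0.2604  0.2793] F [ 0.7 -0.1 -0. ] t 9.0 open 0.0004 0.0
38 [[ 4.100e-03 -1.467e-01  2.750e-02]
 [ 4.000e-03 -1.398e-01  2.330e-02]
 [ 4.400e-03 -1.334e-01  2.560e-02]
 [ 3.400e-03 -1.294e-01  2.700e-02]
 [ 4.300e-03 -1.216e-01  2.650e-02]
 [ 7.000e-03 -1.167e-01  2.510e-02]
 [ 1.900e-03 -1.088e-01  3.100e-02]
 [ 3.800e-03 -1.044e-01  2.620e-02]
 [-1.000e-04 -1.003e-01  3.080e-02]
 [ 4.000e-04 -9.330e-02  3.010e-02]]
```

Call:
{"fn": "play_rows", "kwargs": {"plan": [[[0.8,0,0],[0,0,0],0],[[0.8,0,0],[0,0,0],0],[[0.8,0,0],[0,0,0],0],[[0.8,0,0],[0,0,0],0],[[0,0,0],[0,0,0],0.3]]}}

```text
clock: 9.68
position: [0.5086, -0.1782, 0.2778]
tcp_rot: [0.095, 0.716, 0.686, 0.09]
force: [1.0, -0.9, 0.5]
opening: 0.0063
grip_force: 0.0
```

Run:
```python
from h import *
p,W=save('wrist','w1'); cv2.imwrite('pics/w1b.png',cv2.resize(p,(768,576))[...,::-1])
rel([.52,.25,.27],RP(17.5))
```

```text
turn first [ 1.5   0.28 -2.  ] then shift in new frame [16.26  5.61  0.33] | shift in current frame [17.2  -0.38  0.19] pos [ 0.5084 -0.1799  0.2781] F [ 0.2 -0.5 -0.9] t 9.725 open 0.01 0.0
```

View pics/w1b.png

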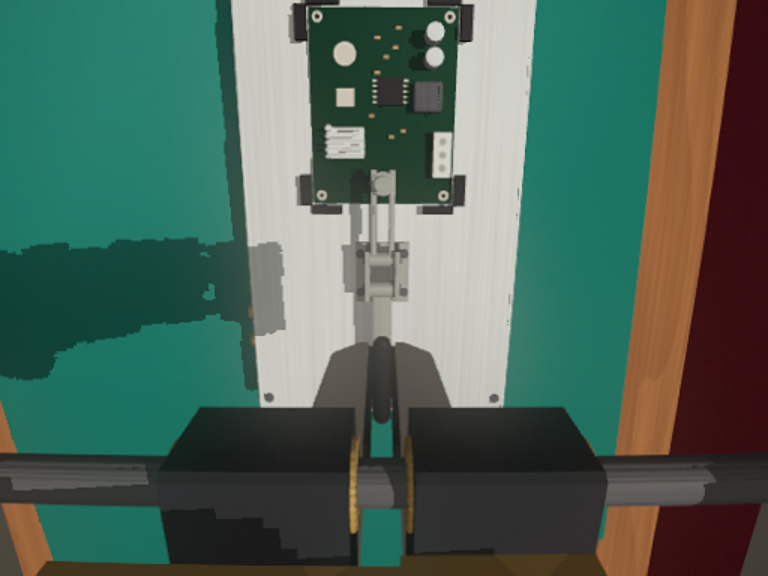

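The bar's foot is down on the board's edge. The round land is at (344,53) in this ×1.5 picture and the square one, not wanted, is below it at (345,97). Next I measure the land and move on to the pen.

Run:
```python
from h import *
b=np.load('pics/w1.npz'); W,p=b['W'],b['p']
m=np.zeros(p.shape[:2],np.uint8); m[22:50,214:246]=1; g=(p.min(-1)>110)&(m>0)
n_,l,s,c=cv2.connectedComponentsWithStats(g.astype(np.uint8)); print(s[1:],c[1:])
j=1+np.argmax(s[1:,4]); z=W[l==j]; print('land',np.nanmean(z,0),np.nanmedian(z,0),np.ptp(z,0),'plate frame',topl(np.nanmean(z,0)))
q=topl(W); k=(q[...,2]<.012)&(p[...,1]>p[...,0]+15)&(p[...,1]<90)&(abs(q[...,0])<.08)&(q[...,1]<.16)&(q[...,1]>-.02)
z=q[k]; print(z.mean(0),cv2.minAreaRect((z[:,:2]*1000).astype(np.float32)))
k=(abs(q[...,1]+.0)<.15)&(abs(q[...,0])<.09)&(p.min(-1)>130)&(abs(q[...,2])<.01)
z=q[k];A=np.c_[z[:,:2],np.ones(len(z))]; print('plate in pf',np.linalg.lstsq(A,z[:,2],rcond=None)[0])
```

```text
[[222  28  15  16 194]] [[229.28350515  35.3814433 ]]
land [ 0.54426508 -0.04678632  0.07020517] [ 0.54424941 -0.04664352  0.07023077] [0.01397071 0.01440163 0.0070442 ] plate frame [-0.02701351  0.10859292  0.00262173]
[-0.00316968  0.08043639  0.00225284] ((-1.069915771484375, 72.68450164794922), (129.51736450195312, 99.6438217163086), 89.95162963867188)
plate in pf [-0.0023358   0.00111633  0.00037728]
```

Call:
{"fn": "play_rows", "kwargs": {"plan": [[[0,0,0],[0.5,0.09,-0.67],0.5],[[0,0,0],[0.5,0.09,-0.67],0.7],[[0,0,0],[0.5,0.1,-0.66],1],[[1,0.4,0],[0,0,0],1],[[1,0.4,0],[0,0,0],1],[[1,0.4,0],[0,0,0],1],[[1,0.4,0],[0,0,0],1],[[1,0.4,0],[0,0,0],1],[[1,0.4,0],[0,0,0],1],[[1,0.4,0],[0,0,0],1],[[1,0.4,0],[0,0,0],1],[[1,0.4,0],[0,0,0],1]]}}

```text
clock: 11.22
position: [0.5274, 0.0606, 0.2784]
tcp_rot: [0.0, 0.593, 0.805, -0.0]
force: [-0.0, 0.5, -0.9]
opening: 0.0926
grip_force: 0.0
```

Call:
{"fn": "play_rows", "kwargs": {"plan": [[[1,0.4,0],[0,0,0],1],[[1,0.4,0],[0,0,0],1],[[1,0.4,0],[0,0,0],1],[[0,0.4,0],[0,0,0],1],[[0,0,0],[0,0,0],1]]}}

```text
clock: 11.85
position: [0.5438, 0.1426, 0.2783]
tcp_rot: [0.001, 0.593, 0.805, -0.001]
force: [0.1, -0.8, -0.8]
opening: 0.0929
grip_force: 0.0
```

Run:
```python
from h import *
rel([.52,.2725,.20],RP(17.5))
p,W=save('wrist','w2'); cv2.imwrite('pics/w2b.png',cv2.resize(p,(768,576))[...,::-1])
for lo,hi in((.07,.09),(.16,.18)):
    k=(W[...,2]>lo)&(W[...,2]<hi)&(W[...,0]<.57)&(W[...,0]>.44)&(W[...,1]>.22)&(W[...,1]<.42)
    n_,l,s,c=cv2.connectedComponentsWithStats(k.astype(np.uint8))
    for j in range(1,n_):
        if s[j,4]>60: z=W[l==j]; print(lo,s[j],z.mean(0).round(4),cv2.minAreaRect((z[:,:2]*1000).astype(np.float32)))
```

```text
turn first [-0.    0.01 -0.02] then shift in new frame [5.24 0.66 3.13] | shift in current frame [5.25 0.64 3.12] pos [0.5438 0.1426 0.2783] F [ 0.1 -0.8 -0.8] t 11.85 open 0.0929 0.0
0.07 [ 239    0   63   65 2565] [0.5176 0.2718 0.0798] ((518.5291137695312, 275.6274108886719), (59.952064514160156, 58.12476348876953), 17.895828247070312)
0.16 [ 260    0   30   39 1044] [0.5193 0.2707 0.1707] ((519.241943359375, 271.421875), (20.681299209594727, 24.352540969848633), 21.41494369506836)
```

View pics/w2b.png

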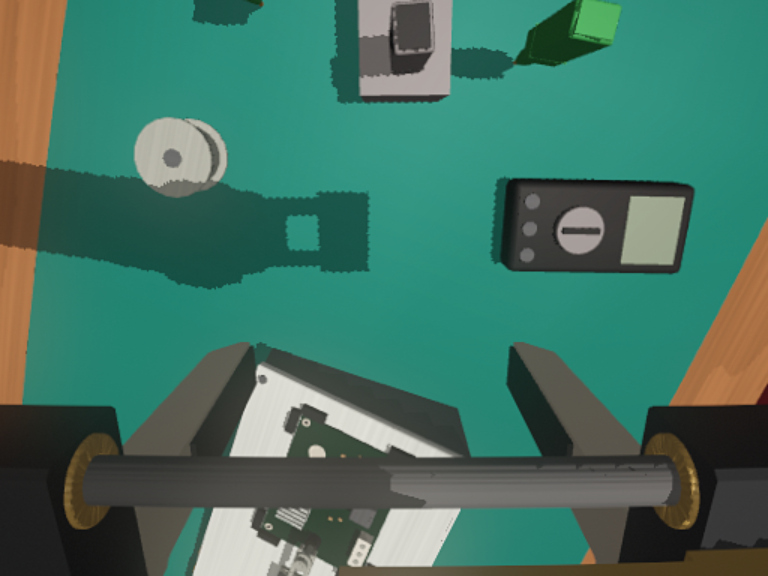

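The pen's top is at (412,27) in this picture, at world (0.519, 0.271) with top z = 0.171 and yaw 21.4°. It is 20.7 × 24.4 mm, which matches the grey pen. Only the green decoy at (597,20) is similar.

Run:
```python
from h import *
rel([.5193,.2712,.20],RP(21.4))
```

```text
turn first [-0.    0.01 -0.42] then shift in new frame [5.15 0.99 3.14] | shift in current frame [5.22 0.61 3.13] pos [0.5434 0.1422 0.2784] F [-1.2  0.4  0.5] t 11.9 open 0.0933 0.0
```

Call:
{"fn": "play_rows", "kwargs": {"plan": [[[0,0,0],[0,0,-0.42],0.6],[[0.85,0.16,0],[0,0,0],0.6],[[0.85,0.16,0],[0,0,0],0.6],[[0.85,0.16,0],[0,0,0],0.6],[[0.85,0.17,0.2],[0,0,0],0.6],[[0.85,0.17,0.2],[0,0,0],0.6],[[0.9,0.17,0.2],[0,0,0],0.6],[[0,0,0.8],[0,0,0],0.6],[[0,0,0.8],[0,0,0],0.6],[[0,0,0.8],[0,0,0],0.6],[[0,0,0],[0,0,0],0.6]]}}

```text
clock: 13.28
position: [0.517, 0.2736, 0.2018]
tcp_rot: [-0.001, 0.562, 0.827, -0.002]
force: [-0.3, -0.5, 0.6]
opening: 0.056
grip_force: 0.0
```

Run:
```python
from h import *
rel([.5193,.2712,.117],RP(21.4))
```

```text
turn first [-0.02  0.01  0.02] then shift in new frame [-0.12  0.05  3.39] | shift in current frame [-0.12  0.07  3.39] pos [0.517  0.2736 0.2018] F [-0.3 -0.5  0.6] t 13.275 open 0.056 0.0
```

Call:
{"fn": "play_rows", "kwargs": {"plan": [[[-0.12,0.05,0.6],[0,0,0],0.6],[[0,0,0.7],[0,0,0],0.6],[[0,0,0.7],[0,0,0],0.6],[[0,0,0.7],[0,0,0],0.6],[[0,0,0.65],[0,0,0],0.6],[[0,0,0],[0,0,0],0.3],[[0,0,0],[0,0,0],0.1],[[0,0,0],[0,0,0],0.1],[[0,0,0],[0,0,0],0.1],[[0,0,0],[0,0,0],0.1]], "grip_force": 25}}

```text
clock: 14.52
position: [0.5207, 0.2711, 0.1204]
tcp_rot: [0.0, 0.562, 0.827, 0.0]
force: [-0.5, -0.5, 2.6]
opening: 0.0197
grip_force: 25.0
```

Call:
{"fn": "play_rows", "kwargs": {"plan": [[[0,0,-0.5],[0,0,0],0.1],[[0,0,-0.8],[0,0,0],0.1],[[0,0,-0.8],[0,0,0],0.1],[[0,0,-0.8],[0,0,0],0.1],[[0,0,-0.8],[0,0,0],0.1],[[0,0,-0.8],[0,0,0],0.1],[[0,0,-0.8],[0,0,0],0.1],[[0,0,-0.8],[0,0,0],0.1],[[0,0,-0.3],[0,0,0],0.1]]}}

```text
clock: 15.65
position: [0.521, 0.2711, 0.2816]
tcp_rot: [0.001, 0.562, 0.827, 0.001]
force: [-0.5, -0.6, -1.5]
opening: 0.0197
grip_force: 25.0
```

Run:
```python
from h import *
land=np.array([.54426,-.04679,.0702])
rel(land+n*(.1104+.04),RA)
```

```text
turn first [-1.47 -0.32  2.41] then shift in new frame [-12.66  -0.73   2.54] | shift in current frame [-11.53  -5.25   2.64] pos [0.521  0.2711 0.2816] F [-0.5 -0.6 -1.5] t 15.65 open 0.0197 24.999956488609314
```

Call:
{"fn": "play_rows", "kwargs": {"plan": [[[0,0,0],[-0.49,-0.11,0.8],0.1],[[0,0,0],[-0.49,-0.11,0.8],0.1],[[0,0,0],[-0.49,-0.1,0.81],0.1],[[-0.97,-0.05,0],[0,0,0],0.1],[[-0.97,-0.05,0],[0,0,0],0.1],[[-0.97,-0.05,0],[0,0,0],0.1],[[-0.97,-0.05,0],[0,0,0],0.1],[[-0.97,-0.05,0],[0,0,0],0.1],[[-0.97,-0.06,0],[0,0,0],0.1],[[-0.97,-0.06,0],[0,0,0],0.1],[[-0.97,-0.06,0],[0,0,0],0.1],[[-0.97,-0.06,0],[0,0,0],0.1]]}}

```text
clock: 17.15
position: [0.4984, 0.0496, 0.2773]
tcp_rot: [0.095, 0.718, 0.684, 0.089]
force: [-0.1, -0.4, -0.8]
opening: 0.0202
grip_force: 25.0
```

Call:
{"fn": "play_rows", "kwargs": {"plan": [[[-0.97,-0.06,0.2],[0,0,0],0.1],[[-0.97,-0.06,0.4],[0,0,0],0.1],[[-0.97,-0.06,0.4],[0,0,0],0.1],[[-0.97,-0.06,0.4],[0,0,0],0.1],[[0,0,0.5],[0,0,0],0.1],[[0,0,0.5],[0,0,0],0.1],[[0,0,0],[0,0,0],0.1],[[0,0,0],[0,0,0],0.1]]}}

```text
clock: 18.15
position: [0.5041, -0.0431, 0.2175]
tcp_rot: [0.094, 0.716, 0.685, 0.09]
force: [-1.2, -0.5, -0.4]
opening: 0.0199
grip_force: 25.0
```

Run:
```python
from h import *
land=np.array([.54426,-.04679,.0702])
rel(land+n*(.1104+.04),RA)
a,Wa=save('wrist','w3'); b,Wb=save('scene','s3'); c,Wc=save('top','t3')
im=np.hstack([cv2.resize(a,(400,300)),cv2.resize(b[130:230,150:283],(400,300),interpolation=3)])
cv2.imwrite('pics/c4.png',np.vstack([im,np.hstack([cv2.resize(c[140:240,250:383],(400,300),interpolation=3),cv2.resize(a[192:384,128:384],(400,300))])])[...,::-1])
```

```text
turn first [-0.01  0.01  0.01] then shift in new frame [-0.08  0.03  0.09] | shift in current frame [-0.08  0.03  0.09] pos [ 0.5041 -0.0431  0.2175] F [-1.2 -0.5 -0.4] t 18.15 open 0.0199 25.000054836273193
```

View pics/c4.png

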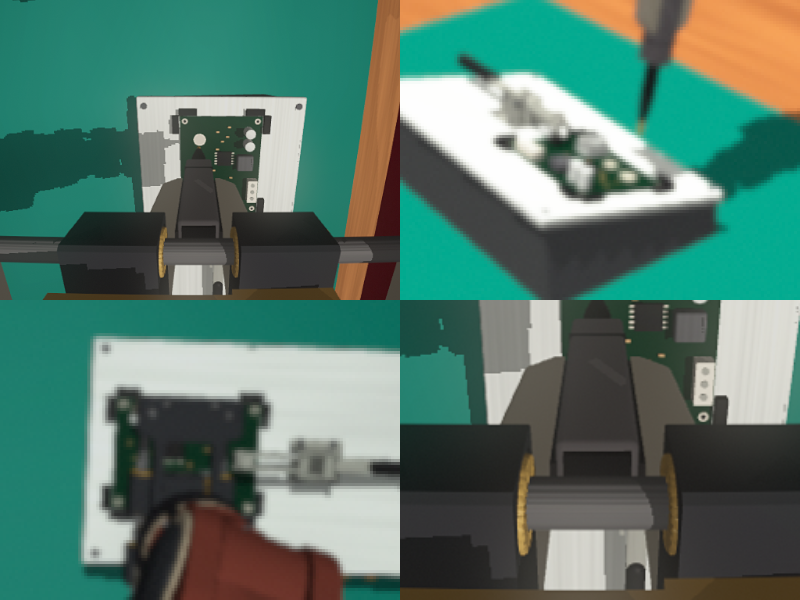

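The wrist picture shows the round land at (200,139) just ahead of the pen's nose at (198,152). The scene crop shows the brass tip at (640,128) above the board. I check the pen's alignment in the tool frame by projecting the expected axis.

```bash
cat >> h.py <<'E'
def proj(i,P):
    M=np.linalg.inv(np.array(i['world_from_camera'])); c=(np.atleast_2d(P)@M[:3,:3].T+M[:3,3])*[1,-1,-1]
    return cv2.projectPoints(c,np.zeros(3),np.zeros(3),np.array(i['mtx']),np.array(i['D']))[0].reshape(-1,2)
def pose():
    s=env.observe(); return s['position'],R.from_quat(np.roll(s['tcp_rot'],-1)).as_matrix()
E
python3 - <<'E'
from h import *
t,Rc=pose(); land=np.array([.54426,-.04679,.0702])
im=[]
for nme,tag in(('scene','s3'),('wrist','w3')):
    i=cams.camera_info(nme); p=np.load(f'pics/{tag}.npz')['p'].copy()
    zs=np.array([0.02,.0404,.06,.08,.0964,.1104]); uv=proj(i,t+np.c_[0*zs,0*zs,zs]@Rc.T); print(nme,uv.round(1).tolist(),'land',proj(i,land).round(1),'mm/px',1000*.025/np.linalg.norm(uv[2]-uv[0]) )
    x0,y0,w=(int(uv[:,0].mean())-36,int(uv[:,1].mean())-36,72) if nme=='scene' else (216,150,80)
    c=cv2.resize(p[y0:y0+w,x0:x0+w],(400,400),interpolation=3)
    for q in uv[::1]: 
        q=((q-[x0,y0]+.5)*400/w).astype(int); cv2.circle(c,q.tolist(),2,(255,0,0),-1)
    q=((proj(i,land)[0]-[x0,y0]+.5)*400/w).astype(int); cv2.circle(c,q.tolist(),2,(255,0,255),-1)
    im.append(c)
cv2.imwrite('pics/c5.png',np.hstack(im)[...,::-1])
E
```

```text
scene [[234.5, 142.2], [233.1, 149.5], [231.7, 156.4], [230.3, 163.4], [229.2, 169.0], [228.3, 173.8]] land [[225.  187.8]] mm/px 1.7228179446918186
wrist [[254.0, 235.5], [254.0, 221.9], [254.0, 211.0], [254.1, 201.6], [254.1, 194.8], [254.1, 189.7]] land [[254.8 178.2]] mm/px 1.0193004213547745
```

View pics/c5.png

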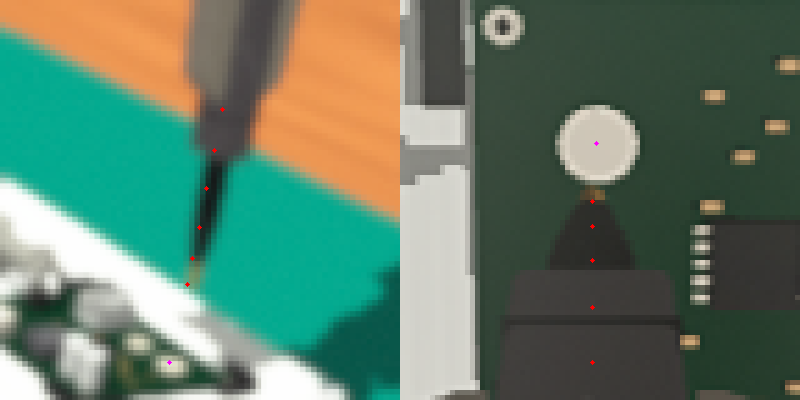

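Pen axis and tip agree with prediction to under a pixel in both views, and the land agrees too. Descending to just above contact.

Call:
{"fn": "play_rows", "kwargs": {"plan": [[[-0.08,0.03,0.4],[0,0,0],0.1],[[0,0,0.4],[0,0,0],0.1],[[0,0,0.3],[0,0,0],0.1],[[0,0,0.2],[0,0,0],0.1],[[0,0,0.2],[0,0,0],0.1],[[0,0,0],[0,0,0],0.1],[[0,0,0],[0,0,0],0.1]]}}

```text
clock: 19.18
position: [0.5143, -0.0464, 0.1816]
tcp_rot: [0.095, 0.717, 0.685, 0.09]
force: [-0.2, 0.1, -1.0]
opening: 0.0199
grip_force: 25.0
```

```bash
cat >> h.py <<'E'
land=np.array([.54426,-.04679,.0702])
def chk(gap=0,N=8,tag=None):
    F=[];T=[]
    for k in range(N):
        p,d,i=grab('wrist'); s=env.observe(); F.append(s['force']); T.append(s['position'])
    rel(land+n*(.1104+gap),RA); F=np.array(F); print('Fn',(F@n).mean().round(2),'+-',(F@n).std().round(2),'height',((np.mean(T,0)-land)@n-.1104)*1000,'mm')
E
python3 - <<'E'
from h import *
chk()
E
```

```text
turn first [-0.01  0.01  0.  ] then shift in new frame [0.03 0.   0.2 ] | shift in current frame [0.03 0.   0.2 ] pos [ 0.5142 -0.0463  0.1816] F [-0.   0.1 -1.2] t 19.575 open 0.0197 24.99992609024048
Fn -0.72 +- 0.57 height 5.032046616953681 mm
```

Call:
{"fn": "play_rows", "kwargs": {"plan": [[[0.03,0,0.1],[0,0,0],0.1],[[0,0,0.1],[0,0,0],0.1],[[0,0,0.06],[0,0,0],0.1],[[0,0,0],[0,0,0],0.1]]}}

```text
clock: 20.08
position: [0.516, -0.0456, 0.1751]
tcp_rot: [0.094, 0.717, 0.685, 0.09]
force: [0.1, -0.5, 0.4]
opening: 0.0199
grip_force: 25.0
```

Run:
```python
from h import *
chk(N=10)
```

```text
turn first [-0.01  0.01  0.  ] then shift in new frame [ 0.    0.01 -0.07] | shift in current frame [ 0.    0.01 -0.07] pos [ 0.5159 -0.0456  0.1752] F [-1.   0.7 -1.3] t 20.575 open 0.0199 24.99993234872818
Fn 0.02 +- 0.58 height -1.609389268416972 mm
```

Call:
{"fn": "play_rows", "kwargs": {"plan": [[[0,0.01,0.05],[0,0,0],0.1],[[0,0,0.05],[0,0,0],0.1],[[0,0,0],[0,0,0],0.1]]}}

```text
clock: 20.95
position: [0.5167, -0.0457, 0.1727]
tcp_rot: [0.094, 0.717, 0.685, 0.089]
force: [-1.1, 0.2, 0.3]
opening: 0.0198
grip_force: 25.0
```

Run:
```python
from h import *
chk(N=30)
t,Rc=pose(); im=[]
for nme in('scene','wrist'):
    p,d,i=grab(nme); p=p.copy(); uv=proj(i,land)[0]; r=30; x0,y0=(uv-r).astype(int)
    im.append(cv2.resize(p[y0:y0+2*r,x0:x0+2*r],(400,400),interpolation=3))
cv2.imwrite('pics/c6.png',np.hstack(im)[...,::-1])
```

```text
turn first [-0.01  0.01  0.  ] then shift in new frame [ 0.01 -0.   -0.17] | shift in current frame [ 0.01 -0.   -0.17] pos [ 0.5168 -0.0458  0.1729] F [-1.6  0.3  0. ] t 22.45 open 0.0197 25.00012457370758
Fn 0.67 +- 0.58 height -4.162033009457638 mm
```

View pics/c6.png

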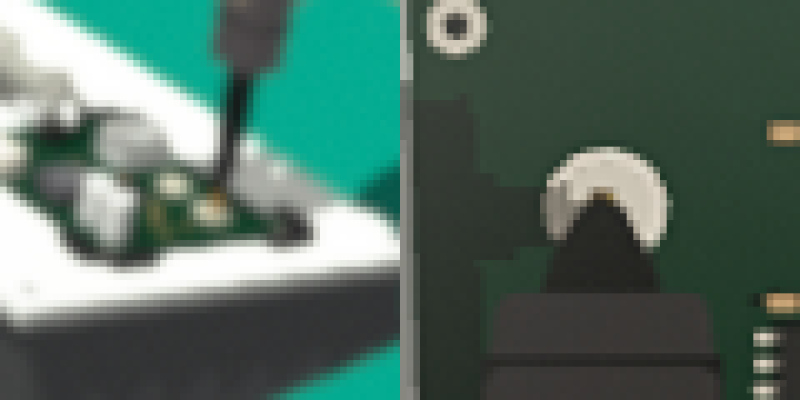

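The tip sits in the middle of the round land: wrist crop tip (603,197), land centred at about (605,202). The normal force rose 1.4 N over the free reading, which puts the tip about halfway in, and the depth of 4.2 mm agrees. Handing in.

```bash
python3 -c "
from h import *
print(workorder.hand_in())"
```

```text
the job is handed in; nothing more can be done
None
```

I handed the job in with the clamp closed and the pen held on the round land, tip about halfway in (4.2 mm, 1.4 N); no verdict came back, and closing the clamp briefly read about 70 N at the wrist (limit 120 N; the 40 N limit is worded for the arm and gripper body, and the fingertips were pushing).

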